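Sort the boot formers and press the label holder behind the tray's lip

ROBOT

A 6-joint arm with a two-finger parallel gripper is mounted at the origin on the work surface. World frame = base frame: x ahead of the robot, y to its left, z up, the work surface at z = 0. Lengths are in mm, angles in rad, forces in N, time in s.
With the tool pointing down it reaches from about 375 to 825 mm from the base axis. Payload 5.5 kg.
Tool frame: the origin (TCP) lies midway between the tips of the shut fingers; the grasp point (between the pads) lies 19 mm behind it; z points along the fingers, y is the line along which they close (so a half turn about z gives the same grasp; the last joint's range is limited). The gripper opens to 85 mm and grips with 20 to 120 N. Pads are 22 mm wide; open, the fingers measure 114 mm over their backs; the gripper's body (76 mm by 85 mm) begins 54 mm behind the grasp point. The pads swing forward as they close: fully open they stand 13 mm farther back than shut.
Start: joints at [1.172, 0.314, -0.047, 1.21, 0, 1.571], TCP at [232.984, 552.913, 231.299] pointing down, gripper open.
Joint ranges: [-2.67, 2.67], [-0.69, 1.73], [-1.03, 1.25], [-2.08, 2.16], [-1.42, 1.45], [-3.14, 3.14]. Speed limits (rad/s): [2.39, 2.39, 3.01, 3.14, 3.14, 3.14].

INTERFACE

Orientations are given as a 3x3 rotation matrix whose columns are the frame's x, y, z axes.
In Python, from bench import manip gives the robot as it stands. The module is installed in compiled form; this text tells all that it offers. Calls block until the motion is done:
- manip.move_to(position, orientation): joint-space move of the TCP to a pose.
- manip.move_linear(position, frame=None, speed=150, force_limit=None): straight line of the TCP; frame=None keeps the orientation; speed is the mean speed in mm/s. With force_limit (N) it stops when the force on the tool has changed by that much, and returns True; else False.
- manip.goto_joints(angles): joint-space move.
- manip.open() and manip.close(grasp_force=None): open the fingers fully, or close them until they stop; grasp_force is the grip in N (None keeps the last).
- manip.hold(seconds).
- manip.ik(position, orientation): joint angles nearest the present ones, or None.
- manip.get_image(name): name is "side" or "top"; returns a dict with "pixels" (384x512x3 uint8, blue, green, red), "K" (3x3 intrinsics, pixels), "D" ([k1, k2, p1, p2, k3] as OpenCV has them; the pictures are not rectified), "position" and "attitude" of the camera in the world. Camera axes: x right, y up, looking along -z (the intrinsics and any distortion apply to the point x, -y, -z); pixel columns grow to the right and rows downward; lengths in mm; the calibration is good to about 2 mm. A picture is of the moment at which its call begins. There is no depth.
A pose or a line that the arm cannot do raises manip.Unreachable and nothing moves.
- manip.job_done(): hands the job in; it is judged then, once.
Trained networks look in the newest picture that a camera, given by its name, has taken for a name from the list of things; names that differ only in an ending like _2 or _b are one class to them, and where a whole thing is asked for, a point or a joint stands for the part that bears it (a point fixed in the world has none). Each returns a list of dicts, best first, with "conf" (0 to 1); they miss things now and then, are a little off and sometimes report something else, mostly with a low value. They report only what shows in the picture. A call takes as long as a camera call. They do not tell look-alikes from the thing itself.
- manip.boxes_of(camera, label): "position" ([x, y, z] in mm, in world coordinates, good to about 4 mm: the middle of the surface that is visible of it).
- manip.landmark_of(camera, label): "position" ([x, y, z] in mm, in world coordinates, good to about 4 mm: a listed point, or the origin of a listed thing).
Readings, each from a call of its own:
- manip.current_clock(): time.
- manip.current_joints(): joint angles.
- manip.current_qd(): joint speeds.
- manip.current_joint_torque(): joint torques, N m.
- manip.current_tool_pos(): TCP position.
- manip.current_orientation(): TCP orientation.
- manip.current_force(): force on the tool from outside, world axes, zero at the start.
- manip.current_moment(): the same for the moment, N m.
- manip.current_opening(): finger opening in mm.
- manip.current_grip_force(): force on a finger pad.
Only numpy, scipy, OpenCV 4.12 (cv2) and the standard library are available. Lean on these libraries where they do the work, as an engineer would, in place of code of your own. Each camera call takes 0.05 s, during which the arm holds its last target. There are 200 camera calls.

TASK

Two bamboo boot formers are left on the bench: lay each one flat in the free part of the tray for its own length, across the tray like the rods already there, and let go of it. Then take the blue label holder out of its wooden stand and push it straight down behind the lip of the empty ticket rail on the front of the long-rod tray, at the middle of the rail, card facing outwards, until it is home on the red foam tape, and press it firmly enough to squash the tape. Finish while the gripper is still holding it pressed down so that the tape can stick, and leave everything else on the bench and in the trays undisturbed.

Things in the scene. Friction and masses are not known exactly. Their poses are not given: they have to be found in the camera images.
- long_former_center (a point): pale bamboo rod, 18 mm thick, 78 mm long, lying on the bench on a planed flat (so that it does not roll), about 31 g; the point is its centre, 9 mm above what it lies on, y along the rod, z up. Looks like the other one but for its length
- short_former_center (a point): pale bamboo rod, 18 mm thick, 52 mm long, lying on the bench on a planed flat (so that it does not roll), about 21 g; the point is its centre, 9 mm above what it lies on, y along the rod, z up. Looks like the other one but for its length
- long_tray: fixed white tray, black rims, for the long (78 mm) rods: 162 (x) by 104 (y) mm outside, walls 6 mm thick, 26 mm high, inner floor 150 by 92 mm, 5 mm up; origin under its centre, front (-x) roughly to the robot. Two rods lie along y at its far end, beyond x = +32 mm. On its front wall is an aluminium ticket rail, still empty. Left or right varies
- long_row (a point): centre of the free floor of the long tray, on the floor (z = 5 mm); x and y are those of the tray: rods lie along y. Free floor: 52 mm either way in x, 46 mm either way in y
- short_tray: fixed white tray, black rims, for the short (52 mm) rods: 162 (x) by 78 (y) mm outside, walls 6 mm thick, 26 mm high, inner floor 150 by 66 mm, 5 mm up; origin under its centre, front (-x) roughly to the robot. Two rods lie along y at its far end, beyond x = +32 mm. The rail on its front wall already carries a blue label holder (fixed, top 78 mm up)
- short_row (a point): centre of the free floor of the short tray, on the floor (z = 5 mm); x and y are those of the tray: rods lie along y. Free floor: 52 mm either way in x, 33 mm either way in y
- holder_center (a point): loose blue label holder, its card pictures a long rod: upright plate 8 mm thick (x), 56 mm wide (y), 72 mm tall (z), lower edge rounded, about 50 g. The point is its centre, 36 mm above the lower edge; the card is on the -x side. It starts in the slot of the ticket stand, its top 56 mm clear of the wood; pinch it across its thickness near the top
- holder_card (a point): middle of the paper card on the label holder's face, 10 mm above the holder's centre and 5 mm towards its -x; shows which side the card is on
- ticket_stand: fixed dark wooden block 44 by 92 by 24 mm high with a slot 13 mm wide and 16 mm deep along its y, in which the label holder stands; origin under its centre
- rail_slot (a point): middle of the long tray's empty rail slot, on top of the red tape on its floor, 8 mm above the bench; axes as the tray. Slot 11 mm wide (x), 96 mm long (y), ends and top open; on -x the lip, upright to 22 mm above the bench, flared out to 31 mm; on +x the tray's front wall, 26 mm high. Card to -x; standing unpressed on the tape, the holder's centre is 36 mm above this point
- foam_tape (a joint): how far the double-sided foam tape on the slot's floor is squashed, m: 0 free, 0.003 fully squashed; it resists with about 3 N per mm (9 N fully squashed), then it is hard. Pressed home means more than 0.0012
- boot_a: finished red doll boot, 42 by 16 mm, 38 mm tall, standing; origin under it. Not to be disturbed
- boot_b: second red doll boot, the same size; origin under it. Not to be disturbed
- pin_jar: low glass jar with steel lid, 52 mm across, 45 mm tall; origin under it. Not to be disturbed
- glue_bottle: closed glue bottle with red cap, 44 mm across, 115 mm tall; origin under it. Not to be disturbed
- wax_tin: flat brass tin, 60 mm across, 20 mm tall, between or behind the trays; origin under it. Not to be disturbed
- long_stock0_center (a point): one of the two loose bamboo rods (78 mm long) already lying at the far end of the long tray; its centre, y along the rod. Leave it there
- long_stock1_center (a point): one of the two loose bamboo rods (78 mm long) already lying at the far end of the long tray; its centre, y along the rod. Leave it there
- short_stock0_center (a point): one of the two loose bamboo rods (52 mm long) already lying at the far end of the short tray; its centre, y along the rod. Leave it there
- short_stock1_center (a point): one of the two loose bamboo rods (52 mm long) already lying at the far end of the short tray; its centre, y along the rod. Leave it there
Mind the look-alikes: they are no part of the job. Leave any orange or pink look-alike of the part that bears short_former_center alone.

How it is judged:
By the outcome, as a careful person would: the job done as asked, in the order asked, and still so for the second after the job is handed in, while the arm keeps its last pose, push and grip.
It also fails if it takes over 64 s, if anything falls off the work surface, if the arm or the gripper's body presses on something with over 40 N, if the wrist force passes 120 N, or if a joint passes its speed limit or range.

## Working session

There is one attempt and no reset: what is moved stays moved. The work goes in short steps, each a Python script; the robot and the scene stay as the last script left them, time stands still between calls to the robot, and variables do not carry over. Pictures are saved under pics/ and viewed, at most 10 in all, crops included, and the job is handed in when it is done.

```bash
mkdir -p pics; python3 - <<'E'
from bench import manip
import cv2,numpy as np
for c in("top","side"):
    im=manip.get_image(c); cv2.imwrite(f"pics/{c}0.png",im["pixels"])
    print(c,np.round(im["position"]),np.round(im["attitude"],3).tolist(),np.round(im["K"],1).tolist(),im["D"])
    for l in "long_former_center short_former_center long_tray long_row short_tray short_row holder_center holder_card ticket_stand rail_slot boot_a pin_jar glue_bottle wax_tin long_stock0_center short_stock0_center".split():
        print(l,[(np.round(d["position"]).astype(int).tolist(),round(d["conf"],2)) for d in manip.landmark_of(c,l)][:4])
E
```

```text
top [ 299.   13. 1455.] [[-0.007, 0.986, -0.169], [-1.0, -0.007, 0.005], [0.004, 0.169, 0.986]] [[487.7, 0.0, 259.2], [0.0, 487.7, 192.4], [0.0, 0.0, 1.0]] [-0.05054275  0.          0.          0.          0.        ]
long_former_center [([450, -9, 11], 0.44)]
short_former_center [([550, -272, 10], 0.59), ([457, -293, 8], 0.52), ([470, -382, 8], 0.46), ([374, -350, 6], 0.4)]
long_tray [([628, -151, 6], 0.76)]
long_row [([613, -151, 6], 0.96)]
short_tray [([616, 162, -1], 0.66)]
short_row [([602, 164, 6], 0.79)]
holder_center [([481, 314, 44], 0.56), ([456, -293, 7], 0.55), ([599, 168, 7], 0.35)]
holder_card [([481, 318, 49], 0.62)]
ticket_stand [([489, 319, -2], 0.74)]
rail_slot [([543, -160, 4], 0.98)]
boot_a [([407, 171, -4], 0.55), ([396, -154, -2], 0.41)]
pin_jar [([648, 369, -4], 0.52)]
glue_bottle [([682, -368, 0], 0.69)]
wax_tin [([664, -11, 2], 0.66)]
long_stock0_center [([695, -143, 12], 0.6)]
short_stock0_center [([681, 157, 17], 0.69)]
side [ 232. -663.  532.] [[0.919, 0.198, -0.34], [-0.393, 0.51, -0.766], [0.022, 0.837, 0.546]] [[359.4, 0.0, 263.4], [0.0, 359.4, 194.9], 
[... 265 characters left out ...]
465, -384, 10], 0.57)]
long_tray [([628, -148, -2], 0.58)]
long_row [([610, -153, 2], 0.96)]
short_tray [([622, 163, 1], 0.94)]
short_row [([600, 171, 5], 0.94), ([620, 163, 3], 0.61)]
holder_center [([684, 158, 15], 0.68), ([483, 318, 44], 0.5)]
holder_card [([479, 316, 51], 0.41), ([610, -155, 4], 0.4)]
ticket_stand [([484, 317, 4], 0.6), ([546, -163, 6], 0.47)]
rail_slot [([546, -160, 10], 0.93)]
boot_a [([396, -157, 2], 0.66), ([406, 171, -2], 0.62), ([609, -154, 8], 0.51)]
pin_jar [([648, 366, 0], 0.46)]
glue_bottle []
wax_tin [([667, -14, 0], 0.86)]
long_stock0_center [([694, -140, 17], 0.45)]
short_stock0_center [([479, 317, 49], 0.69), ([686, 158, 17], 0.64), ([682, -365, -1], 0.24)]
```

```bash
cat > h.py <<'E'
import cv2,numpy as np
from bench import manip
def proj(im,P):
    R=np.array(im["attitude"]);q=(np.atleast_2d(P)-im["position"])@R
    q=q*[1,-1,-1]
    return cv2.projectPoints(q.reshape(-1,1,3),np.zeros(3),np.zeros(3),im["K"],np.array(im["D"],float))[0].reshape(-1,2)
def ortho(im,x0,x1,y0,y1,z,s):
    """bench-plane view at height z, s px/mm; up = +x, left = +y. col=(y1-y)*s,row=(x1-x)*s"""
    w,h=int((y1-y0)*s),int((x1-x0)*s)
    c,r=np.meshgrid(np.arange(w),np.arange(h))
    P=np.stack([x1-r/s,y1-c/s,np.full(c.shape,z)],-1).reshape(-1,3)
    p=proj(im,P).reshape(h,w,2).astype(np.float32)
    return cv2.remap(im["pixels"],p[...,0],p[...,1],cv2.INTER_CUBIC)
E
python3 - <<'E'
from h import *
im=manip.get_image("top")
cv2.imwrite("pics/ortho.png",ortho(im,340,740,-420,420,9,.95))
p=cv2.resize(manip.get_image("side")["pixels"],(800,600),interpolation=cv2.INTER_CUBIC);cv2.imwrite("pics/side1.png",p)
E
```

```text
(no output)
```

View pics/ortho.png

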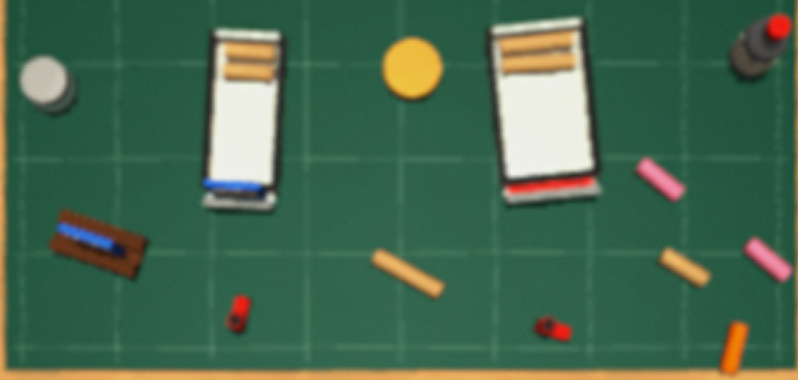

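View pics/side1.png

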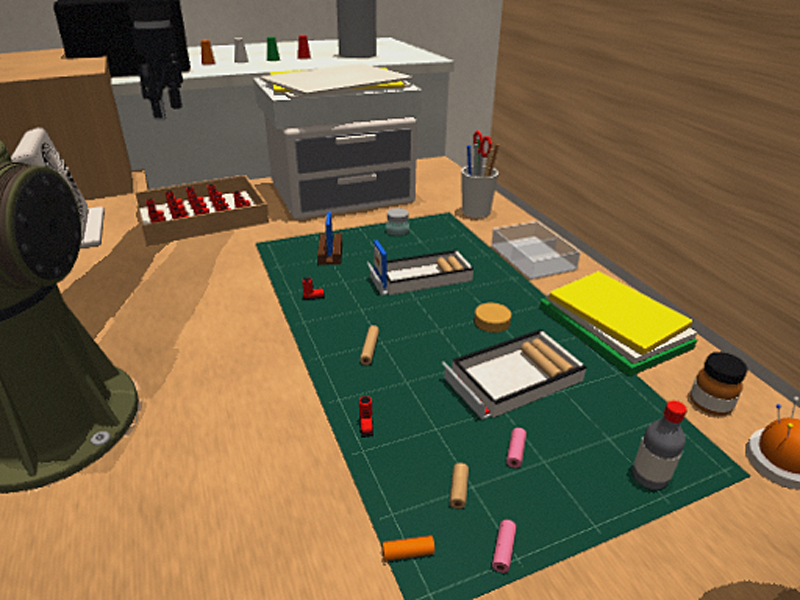

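```bash
python3 - <<'E'
from h import *
a=manip.get_image("top");b=manip.get_image("side")
s=4
# rods
for n,(x,y) in dict(long=(452,-9),short=(459,-301)).items():
    o=ortho(a,x-60,x+60,y-60,y+60,9,s)
    hsv=cv2.cvtColor(o,cv2.COLOR_BGR2HSV)
    m=((hsv[...,0]<28)&(hsv[...,0]>8)&(hsv[...,2]>130)&(hsv[...,1]>60)).astype(np.uint8)
    cs=max(cv2.findContours(m,0,2)[0],key=cv2.contourArea)
    (c,r),(w,h),ang=cv2.minAreaRect(cs)
    bx=cv2.boxPoints(((c,r),(w,h),ang)); e=[bx[1]-bx[0],bx[2]-bx[1]]; e=max(e,key=np.linalg.norm)
    d=np.array([-e[1],-e[0]]);d/=np.linalg.norm(d);d*=np.sign(d[1])
    print(n,x+60-r/s,y+60-c/s,w/s,h/s,"axis",d)
def crop(im,x,y,z,h,k):
    u,v=proj(im,[x,y,z])[0].astype(int)
    return cv2.resize(im["pixels"][max(v-h,0):v+h,max(u-h,0):u+h],(k,k),interpolation=cv2.INTER_CUBIC)
T=ortho(a,500,740,-260,-40,26,1.8); S=ortho(a,500,740,60,280,26,1.8)
cv2.imwrite("pics/trays.png",np.hstack([S,T]))
cv2.imwrite("pics/crops.png",np.hstack([cv2.resize(ortho(a,430,540,260,370,68,4),(400,400)),crop(b,483,317,40,28,400)]))
E
```

```text
long 453.28990173339844 -8.95278549194336 81.5159912109375 18.011709213256836 axis [0.48516384 0.87442327]
short 459.38134765625 -300.5623474121094 55.68061828613281 17.931283950805664 axis [0.5350521  0.84481907]
```

View pics/trays.png

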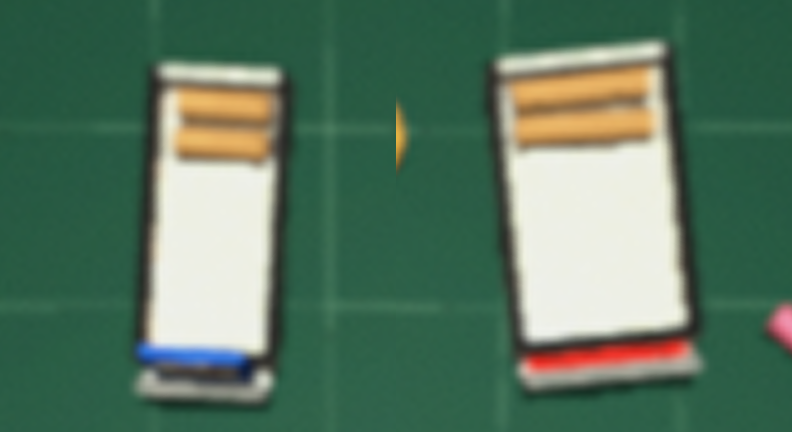

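View pics/crops.png

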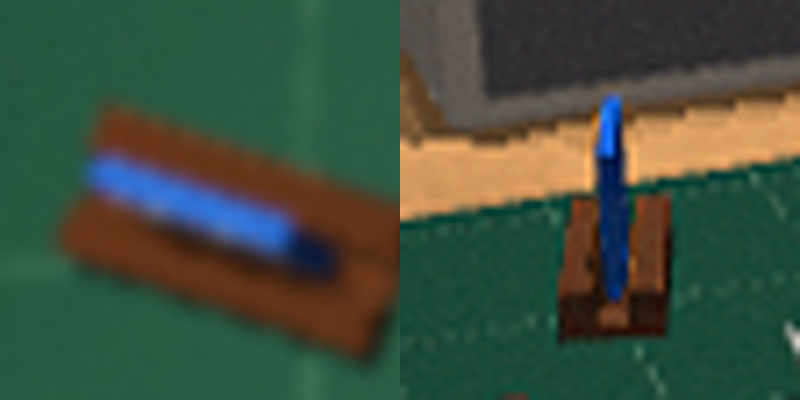

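The views show the natural long rod at ortho (408,273) and the short one at (685,267). The pink and orange rods are look-alikes. The long tray is on the right, with its red rail slot at (600,355). The card side isn't clear yet, so I'll average the network reports and pick up the long rod.

```bash
cat >> h.py <<'E'
def Rd(d):
    """tool down, closing along horizontal d"""
    y=np.array([d[0],d[1],0.]);y/=np.linalg.norm(y);z=np.array([0,0,-1.])
    return np.column_stack([np.cross(y,z),y,z])
def best(p,d):
    q0=np.array(manip.current_joints());c=[]
    for s in(1,-1):
        R=Rd(s*np.array(d));q=manip.ik(p,R)
        if q is not None:c.append((np.abs(np.array(q)-q0).max(),s,R))
    return min(c,key=lambda t:t[0])[2]
def pick(xy,d,z,force,up=110):
    p=np.array([*xy,up]);R=best(p,d);manip.move_to(p,R)
    manip.move_linear([*xy,z],speed=90);manip.close(force)
    print("open",manip.current_opening(),"grip",manip.current_grip_force(),"t",manip.current_clock())
    manip.move_linear(p)
def place(xy,d,z,up=110):
    p=np.array([*xy,up]);R=best(p,d);manip.move_to(p,R)
    hit=manip.move_linear([*xy,z],speed=80,force_limit=6)
    print("hit",hit,manip.current_tool_pos(),manip.current_force())
    manip.open();manip.move_linear(p);print("open",manip.current_opening(),"t",manip.current_clock())
E
python3 - <<'E'
from h import *
ex=dict(long_tray=(628,-150),long_row=(611,-152),rail_slot=(544,-160),short_tray=(620,163),short_row=(602,166),holder_center=(482,316),holder_card=(480,317),ticket_stand=(486,318))
for c in("top","side"):
    acc={k:[] for k in ex}
    for i in range(3):
        manip.get_image(c)
        for l in ex:
            for d in manip.landmark_of(c,l):
                if np.hypot(*(np.array(d["position"])[:2]-ex[l]))<20: acc[l].append(d["position"]);break
    for l in ex: print(c,l,np.round(acc[l]).astype(int).tolist())
pick((453.3,-9),(0.874,-0.485),5.5,40)
print(manip.current_joints())
E
```

```text
top long_tray [[626, -154, 5], [629, -152, 6], [632, -154, 6]]
top long_row [[609, -150, 6], [611, -152, 4], [608, -152, 7]]
top rail_slot [[543, -159, 4], [543, -160, 5], [544, -159, 3]]
top short_tray [[619, 160, 0], [619, 163, -3], [617, 161, 2]]
top short_row [[600, 167, 5], [602, 168, 5]]
top holder_center [[486, 315, 47], [486, 316, 43], [485, 315, 46]]
top holder_card [[479, 319, 52], [481, 322, 51], [477, 322, 55]]
top ticket_stand [[490, 314, -5], [488, 316, -2]]
side long_tray [[629, -152, 0], [629, -149, 1]]
side long_row [[611, -150, 8], [610, -150, 6], [608, -153, 5]]
side rail_slot [[547, -159, 7], [549, -161, 10], [546, -159, 8]]
side short_tray [[621, 165, 1], [621, 166, 0], [618, 165, -1]]
side short_row [[598, 171, 4], [598, 170, 4], [599, 170, 1]]
side holder_center [[482, 317, 43], [481, 316, 42], [483, 320, 42]]
side holder_card [[475, 315, 50], [479, 316, 52], [477, 316, 50]]
side ticket_stand [[482, 318, 0], [480, 316, 1], [484, 317, 0]]
open 16.19751075772267 grip 39.09608244895935 t 8.7417
[-1.98549611e-02  1.31170187e-01 -5.73076067e-01  8.67693292e-01
 -1.16434772e-05  2.05753637e+00]
```

```bash
python3 - <<'E'
from h import *
place((612,-152),(.995,.1),12)
pick((459.4,-300.5),(0.845,-0.535),5.5,40)
p=np.array([459,-300,200.]);manip.move_linear(p)
manip.move_to([560,40,220],best([560,40,220],(.999,-.05)))
a=manip.get_image("top");b=manip.get_image("side")
o=ortho(a,500,740,-260,-40,14,1.8)
cv2.imwrite("pics/p1.png",np.hstack([o,cv2.resize(b["pixels"][150:350,180:380],(432,432),interpolation=cv2.INTER_CUBIC)]))
print(manip.current_clock(),manip.current_opening())
E
```

```text
hit False [ 612.5554144  -152.1235591    12.64085549] [ 0.6025179  -0.09250984 -0.0780913 ]
open 85.65030476147697 t 13.3
open 16.319081545238852 grip 39.25619423389435 t 16.1
19.1333 16.269119756426598
```

View pics/p1.png

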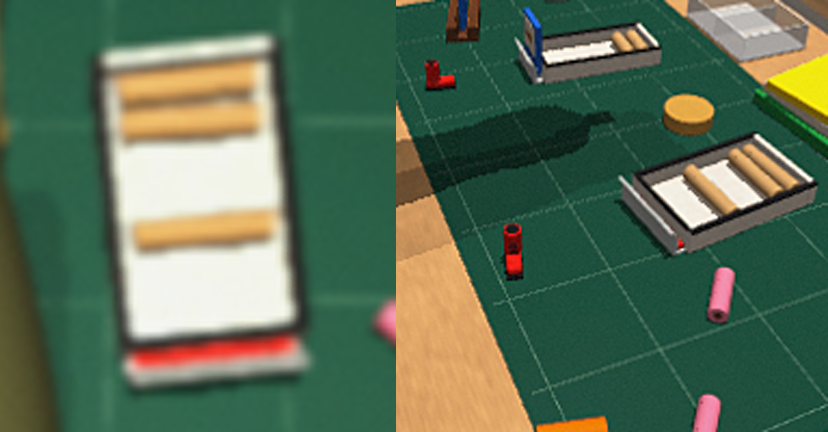

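The long rod lies straight at (204,229), about (613,-153), and the stock is undisturbed. Next I'll place the short one and then grip the holder.

```bash
python3 - <<'E'
from h import *
place((603,164.5),(.999,-.05),12)
manip.move_linear([603,164.5,170])
a=manip.get_image("top")
pick((483,315),(.95,-.312),53,60,up=160)
print(manip.current_joints(),manip.current_force())
b=manip.get_image("side")
a2=manip.get_image("top")
o=ortho(a2,500,740,60,280,14,1.8)
u,v=proj(b,[483,315,150])[0].astype(int)
cv2.imwrite("pics/p2.png",np.hstack([o,cv2.resize(b["pixels"][max(v-45,0):v+45,u-45:u+45],(400,432),interpolation=cv2.INTER_CUBIC)]))
E
```

```text
hit False [603.54171086 164.64951237  12.62983771] [ 0.95921849  0.28103216 -0.43153482]
open 85.50204397975598 t 22.7083
open 7.073543155180857 grip 60.066161155700684 t 26.1333
[ 5.77916327e-01  3.07989234e-01 -2.22765006e-01  1.04150888e+00
  3.10606002e-05  2.46603284e+00] [-0.13372795 -1.10061364 -0.44801269]
```

View pics/p2.png

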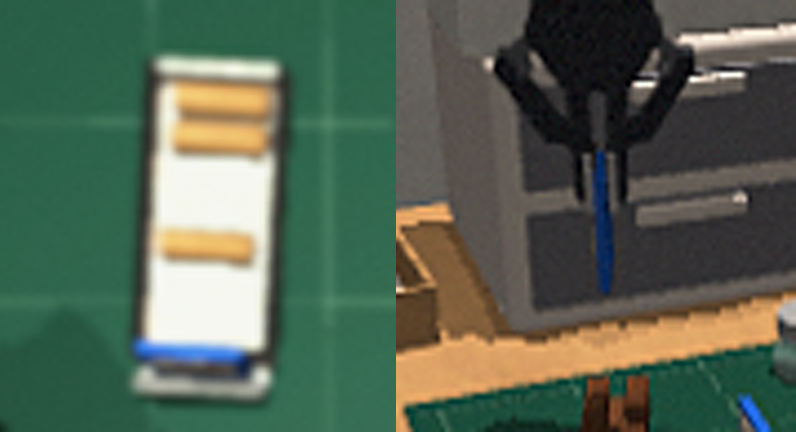

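Both rods lie where they should: the short one shows at (207,245), about (604,165). The holder hangs straight in the grip. I'll carry it over the rail, check the card side and compare its position with the slot.

```bash
python3 - <<'E'
from h import *
a=manip.get_image("top")
# profile along tray x near the slot (z=8 tape, z=26 rim)
ax=np.array([.995,.1]);ay=np.array([-.1,.995]);C=np.array([629,-151.])
for z,r in((8,range(-100,-68,2)),(26,range(-100,-68,2))):
    for x in r:
        P=np.array([[*(C+ax*x+ay*y),z] for y in range(-30,31,3)])
        p=proj(a,P).astype(np.float32)
        v=cv2.remap(a["pixels"],p[:,0].reshape(1,-1),p[:,1].reshape(1,-1),1)[0].mean(0)
        print(z,x,v.astype(int).tolist(),end="; ")
    print()
R0=np.array(manip.current_orientation());s=np.sign(R0[0,1]);print("sense",s)
R=Rd(s*np.array([.995,.1]))
p=[542.5,-159.7,150.]
manip.move_to(p,R)
for c in("top","side"):
    im=manip.get_image(c)
    for l in("holder_center","holder_card","rail_slot"):
        print(c,l,[(np.round(d["position"]).astype(int).tolist(),round(d["conf"],2)) for d in manip.landmark_of(c,l)][:2])
    u,v=proj(im,[543,-160,110 if c=="side" else 60])[0].astype(int)
    k=cv2.resize(im["pixels"][v-45:v+45,u-40:u+40],(400,450),interpolation=cv2.INTER_CUBIC)
    o=k if c=="top" else np.hstack([o,k])
cv2.imwrite("pics/p3.png",o);print(manip.current_clock(),manip.current_tool_pos(),manip.current_force())
E
```

```text
8 -100 [70, 82, 65]; 8 -98 [103, 115, 106]; 8 -96 [137, 150, 146]; 8 -94 [157, 171, 173]; 8 -92 [158, 171, 194]; 8 -90 [141, 154, 214]; 8 -88 [111, 123, 232]; 8 -86 [77, 89, 239]; 8 -84 [52, 63, 236]; 8 -82 [43, 53, 214]; 8 -80 [43, 52, 168]; 8 -78 [46, 52, 114]; 8 -76 [57, 63, 83]; 8 -74 [95, 103, 104]; 8 -72 [150, 162, 158]; 8 -70 [202, 214, 211]; 
26 -100 [115, 127, 120]; 26 -98 [146, 159, 157]; 26 -96 [159, 172, 181]; 26 -94 [154, 167, 201]; 26 -92 [130, 143, 221]; 26 -90 [97, 109, 235]; 26 -88 [64, 76, 239]; 26 -86 [46, 57, 229]; 26 -84 [43, 52, 196]; 26 -82 [44, 52, 144]; 26 -80 [49, 55, 95]; 26 -78 [72, 79, 87]; 26 -76 [121, 131, 128]; 26 -74 [177, 190, 186]; 26 -72 [219, 230, 228]; 26 -70 [236, 244, 242]; 
sense 1.0
top holder_center []
top holder_card []
top rail_slot [([542, -159, 4], 0.81)]
side holder_center [([540, -159, 138], 0.69)]
side holder_card [([537, -162, 144], 0.94)]
side rail_slot [([547, -162, 7], 0.8), ([542, -156, 138], 0.49)]
29.2917 [ 542.59715015 -159.36379985  149.99127776] [ 0.31299823 -0.21253729 -0.30559991]
```

View pics/p3.png

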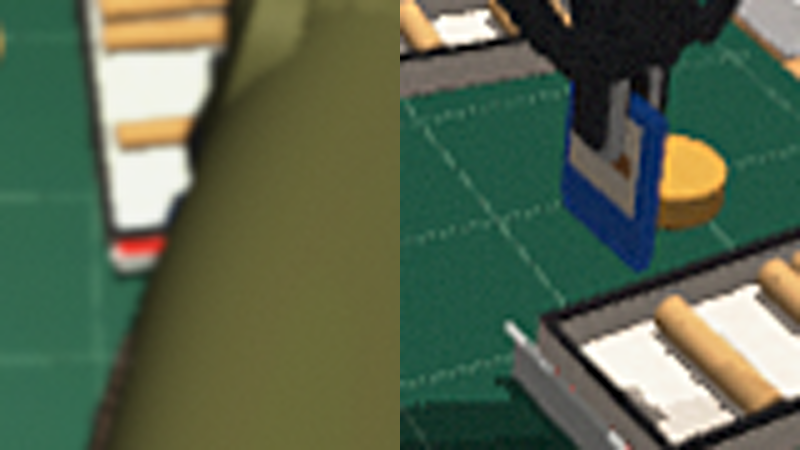

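The side view shows the pale card on the holder's face at crop (610,170), turned to -x towards the camera, so it faces outwards. Now I'll insert it under force control.

```bash
python3 - <<'E'
from h import *
manip.move_linear([542,-159.6,92])
h=manip.move_linear([542,-159.6,57],speed=25,force_limit=8)
print(h,manip.current_tool_pos(),manip.current_force(),manip.current_moment(),manip.current_clock())
E
```

```text
False [ 542.71217901 -159.65159497   57.24155672] [ 4.57058323  0.56691696 -0.83666367] [ 0.1301373  -1.21668818  0.01526463] 31.375
```

```bash
python3 - <<'E'
from h import *
manip.move_linear([543.3,-159.6,57],speed=20,force_limit=8)
print(manip.current_tool_pos(),manip.current_force())
h=manip.move_linear([543.3,-159.6,46],speed=12,force_limit=13)
print(h,manip.current_tool_pos(),manip.current_force(),manip.current_clock())
manip.hold(.5)
print(manip.current_tool_pos(),manip.current_force(),manip.current_opening(),np.round(manip.current_orientation(),3).tolist())
im=manip.get_image("side");u,v=proj(im,[543,-160,45])[0].astype(int)
cv2.imwrite("pics/p4.png",cv2.resize(im["pixels"][v-55:v+55,u-70:u+70],(780,600),interpolation=cv2.INTER_CUBIC))
E
```

```text
[ 542.91000364 -159.62204484   56.91683397] [ 1.71904113 -0.64323568  0.05253945]
True [ 543.13953643 -159.63477648   50.19269867] [-1.24086558  1.20929999  7.9931813 ] 32.275
[ 543.16430864 -159.63726357   50.26593509] [-2.62501031  0.05573981  7.63107214] 6.682695064926779 [[-0.1, 0.995, -0.0], [0.995, 0.1, -0.0], [-0.0, -0.0, -1.0]]
```

View pics/p4.png

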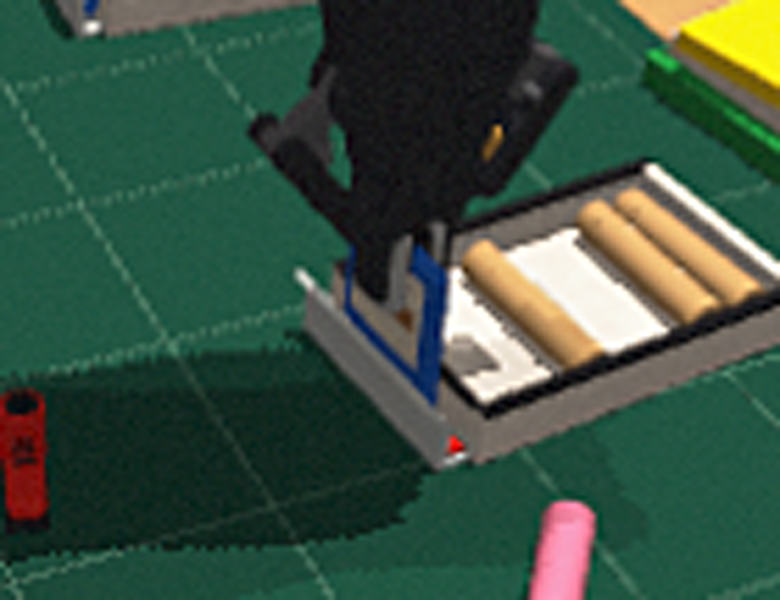

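```bash
python3 - <<'E'
from h import *
im=manip.get_image("side");u,v=proj(im,[543,-160,45])[0].astype(int)
ax=np.array([.995,.1]);ay=np.array([-.1,.995]);C=np.array([543.1,-159.6])
f=lambda x,y,z:np.round((proj(im,[*(C+ax*x+ay*y),z])[0]-[u-70,v-55])*[780/140,600/110]).tolist()
for x in(-4,4):
  for y in(-28,28):print(x,y,f(x,y,77.5),f(x,y,35))
print("rail ends floor",f(0,48,8),f(0,-48,8),"lip",f(-9,48,31),f(-9,-48,31))
for l in("holder_center","holder_card","rail_slot"): print(l,[np.round(d["position"],1).tolist() for d in manip.landmark_of("side",l)][:2])
print(manip.current_force(),manip.current_clock())
E
```

```text
-4 -28 [432.0, 280.0] [421.0, 368.0]
-4 28 [347.0, 199.0] [340.0, 284.0]
4 -28 [450.0, 274.0] [439.0, 361.0]
4 28 [365.0, 193.0] [357.0, 278.0]
rail ends floor [318.0, 305.0] [454.0, 449.0] lip [302.0, 268.0] [440.0, 412.0]
holder_center [[543.3, -159.8, 37.7]]
holder_card [[536.2, -161.3, 45.3], [672.4, -143.2, 12.9]]
rail_slot [[544.6, -157.4, 8.2], [540.3, -163.9, 47.6]]
[-1.20012897  0.22612147  7.73129501] 33.025
```

The predicted holder and rail edges match the picture to within a few pixels, the holder is centred, and the tape is squashed about 2.5 mm at 7.7 N.

```bash
python3 -c "
from bench import manip
print(manip.job_done())"
```

```text
the job is handed in; nothing more can be done
None
```

The job is handed in at about 33 s of the 64 s allowed: both boot formers lie flat across their own trays, and the label holder is centred behind the rail lip, card outwards, held down with about 7.7 N (tape squashed about 2.5 mm).

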